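# Press the self-seal flap of a battery carton down along its edge

### The job

Seal the battery carton: with the fingers shut, press its springy top flap down flat at the left end of its free edge (left as seen from the robot), then run the fingertips lightly along the whole free edge to the right end in one stroke, never letting the flap spring up, so that the seal strip beneath takes. Finish still holding the flap shut with the fingertips on the right end of the edge. Press gently so as not to crush the carton, do not grip or pull the flap, and leave the loose cells and other things on the bench alone.

Things in the scene. Friction and masses are not known exactly. Their poses are not given: they have to be found in the camera images.
- carton: the case being closed: a white board carton 144 mm deep (x), 246 mm wide (y), walls 78 mm high, full of standing D-cells and too heavy to shift. Origin at the centre of its underside, on the bench; z up, -x is its front (towards the robot), +y its left end seen from the robot. Inner flaps are already folded in; a clear seal strip lies along the front one
- flap (a joint): angle of the carton's top flap (rad): 0 = level on the rim, positive = free edge raised; starts at 0.52 to 0.66. Its crease is springy: when shut it pushes the free edge up with 2 to 3 N, and the flap opens again as soon as it is let go. Pressed, it gives to -0.09 rad (12 mm below level at the free edge) and there stops hard on the packed cells
- flap_hinge (a point): middle of the crease on which the top flap turns, on the flap's top face; carton frame x +72 mm (back top edge), y 0, z 81 mm; the crease runs along y. The flap is a stiff white board panel 3 mm thick, 246 mm wide, 141 mm from crease to free edge
- flap_lip (a point): middle of the flap's free edge, on its top face, 141 mm from the crease; moves with the flap (when the flap is level: carton frame x -69 mm, y 0, z 81 mm)
- margin_1: part of the flap: its free margin, the strip along the free edge 40 mm deep (x), is named in five equal lengths of 49.2 mm (y) of one unbroken board, a thin score line marking its inner side; this is the left end (+y), where the stroke starts. Origin at the centre of its top face; x and y lie in the flap, x from the free edge towards the crease, y to the left, z out of the top face
- margin_2: part of the flap: its free margin, the strip along the free edge 40 mm deep (x), is named in five equal lengths of 49.2 mm (y) of one unbroken board, a thin score line marking its inner side; this is the second fifth from the left. Origin at the centre of its top face; x and y lie in the flap, x from the free edge towards the crease, y to the left, z out of the top face
- margin_3: part of the flap: its free margin, the strip along the free edge 40 mm deep (x), is named in five equal lengths of 49.2 mm (y) of one unbroken board, a thin score line marking its inner side; this is the middle fifth. Origin at the centre of its top face; x and y lie in the flap, x from the free edge towards the crease, y to the left, z out of the top face
- margin_4: part of the flap: its free margin, the strip along the free edge 40 mm deep (x), is named in five equal lengths of 49.2 mm (y) of one unbroken board, a thin score line marking its inner side; this is the fourth fifth from the left. Origin at the centre of its top face; x and y lie in the flap, x from the free edge towards the crease, y to the left, z out of the top face
- margin_5: part of the flap: its free margin, the strip along the free edge 40 mm deep (x), is named in five equal lengths of 49.2 mm (y) of one unbroken board, a thin score line marking its inner side; this is the right end (-y), where the stroke finishes. Origin at the centre of its top face; x and y lie in the flap, x from the free edge towards the crease, y to the left, z out of the top face
- cell_a: a D-cell battery, 33 mm across and 60 mm tall with its 10 mm steel button, gold with a black foot, standing upright loose on the bench; origin at the centre of its underside. Leave alone
- cell_b: a D-cell battery, 33 mm across and 60 mm tall with its 10 mm steel button, gold with a black foot, standing upright loose on the bench; origin at the centre of its underside. Leave alone
- cell_c: a D-cell battery, 33 mm across and 60 mm tall with its 10 mm steel button, gold with a black foot, standing upright loose on the bench; origin at the centre of its underside. Leave alone
- sleeve: a small packed white box 72 x 140 x 66 mm high lying behind the carton; origin at the centre of its underside. Leave alone
- cutter: a grey safety cutter 145 mm long, 26 mm wide, up to 21 mm high, lying to the right of the carton; origin on its underside, 2 mm from mid-length, x towards the blade. Leave alone
- marker: a grey marker pen 110 mm long, 15 mm thick, lying in front of the carton; origin at the centre of its underside, x towards the cap. Leave alone
- tape_roll: a roll of tan tape 100 mm across and 48 mm high lying flat to the left of the carton; origin at the centre of its underside. Leave alone

How it is judged:
By the outcome, as a careful person would: the job done as asked, in the order asked, and still so for the second after the job is handed in, while the arm keeps its last pose, push and grip.
It also fails if it takes over 38 s, if anything falls off the work surface, if the arm or the gripper's body presses on something with over 40 N, if the wrist force passes 120 N, or if a joint passes its speed limit or range.

### The arm

A 7-joint arm with a two-finger parallel gripper is mounted at the origin on the work surface. World frame = base frame: x ahead of the robot, y to its left, z up, the work surface at z = 0. Lengths are in m, angles in rad, forces in N, time in s.
With the tool pointing down it reaches from about 0.4 to 0.925 m from the base axis. Payload 4.1 kg.
Tool frame: the origin (TCP) lies at the very end of the fingers, on their centre line; the grasp point (between the pads) lies manip.tcp_to_grasp behind it (manip.tcp_to_grasp is the distance from the TCP to the grasp point, in m); z points along the fingers, y is the direction in which the jaws open and shut (so a half turn about z gives the same grasp; the last joint's range is limited). The gripper opens to 85 mm and grips with 20 to 120 N. Pads are 22 mm wide; open, the fingers measure 114 mm over their backs; the gripper's body (76 mm by 85 mm) begins 54 mm behind the grasp point. The pads swing forward as they close: fully open they stand 13 mm farther back than shut.
Start: joints at [1.154, 0.398, 0.045, 1.537, -0.019, 1.207, -0.051], TCP at [0.203, -0.617, 0.198] pointing down, gripper open.
Joint ranges: [-2.82, 2.82], [-0.49, 2.23], [-1.37, 1.46], [0, 2.46], [-1.36, 4.5], [0.23, 2], [-2.94, 2.94]. Speed limits (rad/s): [2.57, 2.57, 3.14, 3.14, 3.14, 3.14, 3.14].

### API

Orientations are given as a unit quaternion [x, y, z, w].
In Python, from workcell import manip gives the robot as it stands.
- The arm moves only by the tool apply_moves, never from a script. Its arguments are lists of equal length, an entry for each row: "slide": the shift along the tool's x, y, z in m, a list of three; "rot": the turn, a rotation vector about the tool's x, y, z in degrees, a list of three; "jaw": the closure, from 0 (fully open) to 1 (shut). A call has 1 to 20 rows; each row is the pose to reach, as a shift and turn from the pose measured when the call began, along the tool's axes at that moment; what a row does not reach only later rows make up. A row lasts 1/10 s, in which the tool goes at most 50 mm and 8.59 degrees, less where a joint would pass 70% of its speed; a pose out of reach is approached as far as the arm can. A call with a gripper value outside its range is refused whole. The fingers move at their own pace and stop on an object; the grip force is fixed at half the most. Time passes only in rows, so rows that repeat a pose let the fingers close. It gives the time, the measured TCP pose, the force and the opening at its end, in the units of the state.
- manip.get_state(): the state, without advancing time (a new reading comes with each control period).
- manip.get_image(name): name is "scene" or "side" or "wrist"; returns the picture (384x512x3 uint8, red, green, blue); there is no depth.
- manip.camera_params(name): a dict with "K" (3x3 intrinsics, pixels), "R" (3x3) and "t" (3): a world point X has camera coordinates R X + t; the wrist camera has in their place "hand_eye" (4x4, takes a point from camera to tool coordinates, whose origin is the TCP and whose axes are the flange's). Camera axes: x right, y down, z forward; pixel columns grow to the right and rows downward; lengths in m; the calibration is good to about 2 mm. A picture is of the moment at which its call begins: read the wrist's pose just before it. camera_params takes no time and is no camera call.
- manip.sign_off(): hands the job in, once; it reports no verdict.
Trained networks look in the newest picture that a camera, given by its name, has taken for a name from the list of things; names that differ only in an ending like _2 or _b are one class to them, and where a whole thing is asked for, a point or a joint stands for the part that bears it (a point fixed in the world has none). Each returns a list of dicts, best first, with "score" (0 to 1); they miss things now and then, are a little off and sometimes report something else, mostly with a low value. They report only what shows in the picture. A call takes as long as a camera call.
- manip.trace(camera, target): "region" (384x512 bool, what is visible of it) and "extent" ([centre column, centre row, width, height] in pixels, round what is visible of it).
- manip.spot_point(camera, target): "xy" ([column, row] in pixels: a listed point, or the origin of a listed thing).
The state is a dict: "t": time; "qpos": joint angles; "dq": joint speeds; "tau": joint torques, N m; "tool_pos": TCP position; "orientation": TCP orientation; "wrist_force": force on the tool from outside, world axes, zero at the start; "wrist_torque": the same for the moment, N m; "gripper_width": finger opening in m.
Only numpy, scipy, OpenCV 4.12 (cv2) and the standard library are available. Lean on these libraries where they do the work, as an engineer would, in place of code of your own. Each camera call takes 0.05 s, during which the arm holds its last target.

## Working session

There is one attempt and no reset: what is moved stays moved. The work goes in short steps, Python scripts to look and compute and a tool call to move; the robot and the scene stay as the last step left them, time stands still between calls to the robot, and variables do not carry over. Pictures are saved under pics/ and viewed, and the job is handed in when it is done.

Besides the shell and the picture viewer there is one more tool, called after ">>>" by a JSON object that holds its "api" and its "payload", one argument or row to a line. apply_moves: Moves the arm, as the interface text tells. Its arguments: {"type":"object","properties":{"slide":{"type":"array"},"rot":{"type":"array"},"jaw":{"type":"array"}},"required":["slide","rot","jaw"]}

```bash
mkdir -p pics; ls; python3 - <<'E'
from workcell import manip
import cv2,numpy as np
print(manip.get_state(), manip.tcp_to_grasp)
for n in ["scene","side"]:
    im=manip.get_image(n); cv2.imwrite(f"pics/{n}0.png",im[:,:,::-1])
    p=manip.camera_params(n); print(n,np.round(p["K"],1).tolist(),np.round(p["R"],3).tolist(),np.round(p["t"],3).tolist())
    for t in ["flap_lip","flap_hinge","margin_1","carton","marker","tape_roll","cutter","cell_a"]:
        r=manip.spot_point(n,t); print(t,[(np.round(d["xy"],1).tolist(),round(d["score"],2)) for d in r[:6]])
print(manip.get_state()["t"])
E
```

```text
pics
{'t': 0.0, 'qpos': array([ 1.15396082,  0.39922017,  0.04504623,  1.53787042, -0.01872535,
        1.20688245, -0.05067405]), 'dq': array([-3.60405056e-04,  3.06232675e-04, -1.62917864e-03,  9.13242997e-04,
        1.41034703e-03,  1.12036083e-03, -4.90125786e-05]), 'tau': array([-1.36891782e-05, -4.75131047e+01,  1.36462837e+00, -2.54224688e+01,
        1.14200322e-02,  9.46772459e-03,  2.85336384e-06]), 'tool_pos': array([ 0.20293441, -0.61678301,  0.19724982]), 'orientation': array([ 9.87389333e-01,  1.58307755e-01, -2.12885184e-04, -9.55786659e-04]), 'wrist_force': array([ 0.7760419 , -0.18894768, -0.1525732 ]), 'wrist_torque': array([ 0.02604264,  0.04749454, -0.01276373]), 'gripper_width': 0.08543040133105179} 0.0187
scene [[349.3, 0.0, 258.4], [0.0, 349.3, 190.3], [0.0, 0.0, 1.0]] [[-0.108, 0.994, 0.014], [0.534, 0.07, -0.843], [-0.838, -0.084, -0.538]] [0.018, -0.238, 1.194]
flap_lip [([206.0, 142.2], 0.66)]
flap_hinge [([184.7, 212.0], 0.69), ([302.4, 255.0], 0.2)]
margin_1 [([172.8, 148.1], 0.95), ([199.3, 152.9], 0.94), ([226.4, 158.1], 0.89), ([155.0, 145.1], 0.68), 
[... 157 characters left out ...]
10.6], 0.42)]
cutter [([108.1, 215.5], 0.73), ([203.5, 151.1], 0.16)]
cell_a [([288.3, 219.1], 0.94)]
side [[404.1, 0.0, 257.1], [0.0, 404.1, 191.1], [0.0, 0.0, 1.0]] [[-0.886, -0.463, -0.001], [-0.34, 0.653, -0.677], [0.314, -0.599, -0.736]] [0.511, 0.211, 0.796]
flap_lip [([291.7, 139.7], 0.95), ([246.8, 145.9], 0.6)]
flap_hinge [([246.8, 141.1], 0.9)]
margin_1 [([264.7, 165.4], 0.71), ([295.3, 128.3], 0.64), ([278.3, 152.2], 0.62), ([285.6, 138.5], 0.45)]
carton [([272.0, 177.6], 0.78)]
marker [([345.2, 210.3], 0.68), ([286.4, 135.9], 0.2)]
tape_roll [([197.1, 228.1], 0.76)]
cutter [([298.4, 128.0], 0.57)]
cell_a [([307.8, 208.4], 0.79), ([325.6, 187.0], 0.74), ([250.5, 233.3], 0.69)]
0.9
```

```bash
python3 - <<'E'
import cv2
for n in ["scene","side"]:
    im=cv2.imread(f"pics/{n}0.png")
    c=im[90:290,70:340]
    cv2.imwrite(f"pics/{n}0z.png",cv2.resize(c if n=="scene" else im[90:270,150:390],None,fx=2.9,fy=2.9,interpolation=cv2.INTER_CUBIC))
E
```

```text
(no output)
```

View pics/scene0.png

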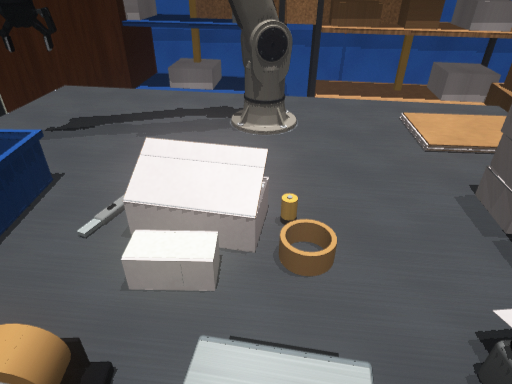

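View pics/side0.png

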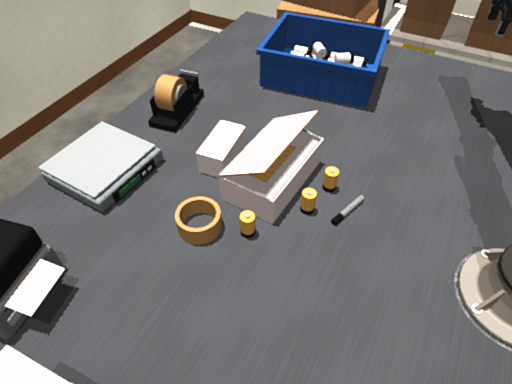

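View pics/scene0z.png

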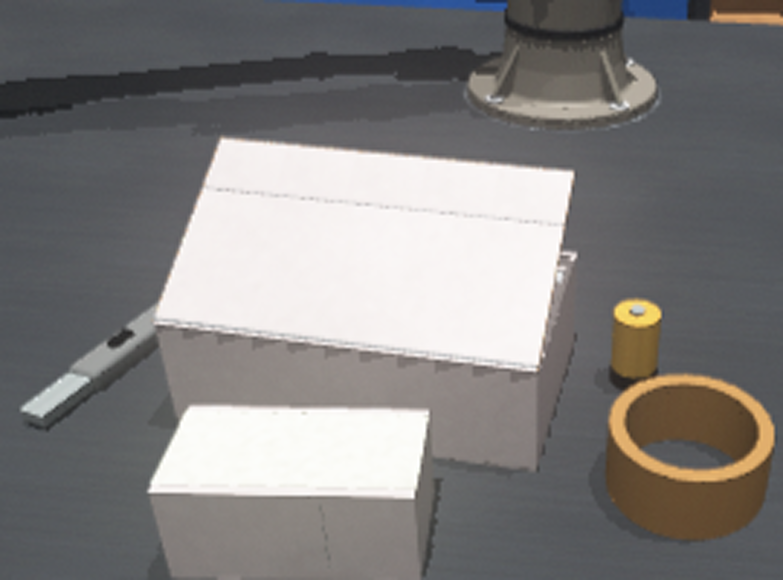

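View pics/side0z.png

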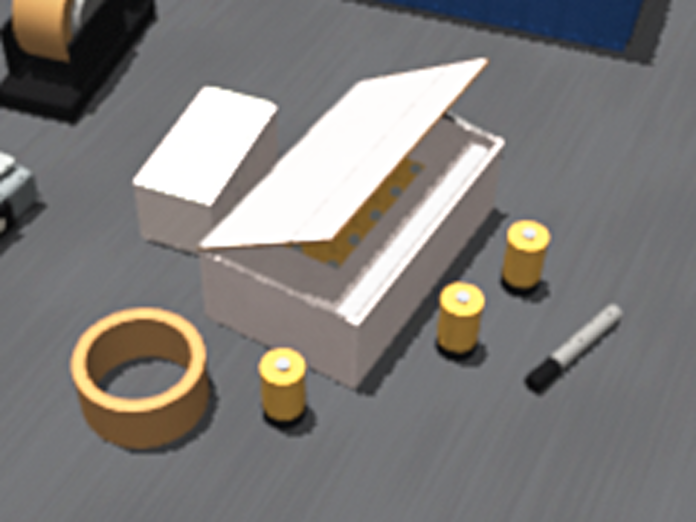

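```bash
cat > fit.py <<'E'
from workcell import manip
import numpy as np
from scipy.optimize import least_squares
P={n:manip.camera_params(n) for n in ("scene","side")}
def proj(n,X):
    p=P[n]; c=np.asarray(p["R"])@X+np.ravel(p["t"]); u=np.asarray(p["K"])@c; return u[:2]/u[2]
def flap(s,y,th): # s from crease, top face
    return np.array([.072-s*np.cos(th),y,.081+s*np.sin(th)])
def W(c,par): 
    x,y,a=par[:3]; return np.array([x+c[0]*np.cos(a)-c[1]*np.sin(a),y+c[0]*np.sin(a)+c[1]*np.cos(a),c[2]])
h=.123
E
python3 - <<'E'
from fit import *
z=2.9
S=lambda u,v:(u/z+70,v/z+90); D=lambda u,v:(u/z+150,v/z+90)
obs=[("scene",lambda t:flap(.141,-h,t),S(219,138)),("scene",lambda t:flap(.141,h,t),S(574,171)),
("scene",lambda t:flap(0,-h,t),S(157,321)),("scene",lambda t:flap(0,h,t),S(541,367)),("scene",lambda t:np.array([.072,h,0]),S(537,469)),
("side",lambda t:flap(.141,-h,t),D(488,59)),("side",lambda t:flap(.141,h,t),D(332,240)),("side",lambda t:flap(0,h,t),D(203,247)),("side",lambda t:flap(0,-h,t),D(360,83)),
("side",lambda t:np.array([-.072,h,.078]),D(359,318)),("side",lambda t:np.array([-.072,-h,.078]),D(503,140)),("side",lambda t:np.array([-.072,h,0]),D(357,388))]
f=lambda p:np.ravel([proj(n,W(g(p[3]),p))-o for n,g,o in obs])
r=least_squares(f,[.6,-.2,0,.6],loss="soft_l1"); print(r.x,np.round(f(r.x).reshape(-1,2),1).tolist())
# loose things on planes
def ray(n,uv,zz):
    p=P[n];R=np.asarray(p["R"]);C=-R.T@np.ravel(p["t"]);d=R.T@np.linalg.inv(p["K"])@np.array([*uv,1]);return C+d*(zz-C[2])/d[2]
for uv in [(307.8,208.4),(325.6,187),(250.5,233.3)]: print("cell",ray("side",uv,0))
print("cell a top",[ray("side",D(*q),.06) for q in [(283,358),(462,296),(529,233)]])
for q in [(542,376),(614,313)]: print("marker",ray("side",D(*q),.007))
p=r.x
for y in(.123,.0984,0,-.0984,-.123):print(y,W(flap(.141,y,p[3]),p),W(flap(.121,y,0),p))
E
```

```text
[ 0.56997273 -0.07081481 -0.06955525  0.53393954] [[0.4, -0.6], [-0.4, -0.8], [-1.5, -0.5], [-1.1, -0.4], [-0.2, -0.4], [-0.1, 0.3], [0.5, 0.3], [-1.6, 0.6], [-1.1, 0.0], [-0.2, 2.1], [-0.4, -0.1], [-0.5, 0.4]]
cell [ 0.45394147 -0.02380084  0.        ]
cell [ 0.44173504 -0.10819021  0.        ]
cell [0.53935234 0.10281962 0.        ]
cell a top [array([0.54800949, 0.09821244, 0.06      ]), array([ 0.45475131, -0.02036243,  0.06      ]), array([ 0.43319739, -0.10997436,  0.06      ])]
marker [ 0.38041265 -0.01767491  0.007     ]
marker [ 0.35063745 -0.10788072  0.007     ]
0.123 [0.52926647 0.05531924 0.15275891] [0.52963961 0.05529324 0.081     ]
0.0984 [0.52755679 0.03077872 0.15275891] [0.52792993 0.03075272 0.081     ]
0 [ 0.52071807 -0.06738335  0.15275891] [ 0.52109121 -0.06740935  0.081     ]
-0.0984 [ 0.51387935 -0.16554542  0.15275891] [ 0.51425249 -0.16557142  0.081     ]
-0.123 [ 0.51216967 -0.19008594  0.15275891] [ 0.51254281 -0.19011193  0.081     ]
```

```bash
cat > go.py <<'E'
from fit import *
from scipy.spatial.transform import Rotation as Ro
par=np.array([.56997,-.07081,-.06956])
def rel(targets,yaw=-.06956):
    s=manip.get_state(); R=Ro.from_quat(s["orientation"]); p=np.array(s["tool_pos"])
    z=np.array([0,0,-1.]); y=np.array([np.cos(yaw),np.sin(yaw),0]); x=np.cross(y,z)
    T=Ro.from_matrix(np.c_[x,y,z])
    print("t",s["t"],"p",np.round(p,4),"F",np.round(s["wrist_force"],1),"c",np.round(carton(p),4),s["gripper_width"])
    print("rot",np.round((R.inv()*T).as_rotvec(degrees=True),2))
    for t in targets: print(np.round(R.inv().apply(np.array(t)-p),4).tolist())
def carton(p):
    a=par[2];d=p[:2]-par[:2];return np.array([d[0]*np.cos(a)+d[1]*np.sin(a),-d[0]*np.sin(a)+d[1]*np.cos(a),p[2]])
C=lambda x,y,z:W((x,y,z),par)
E
python3 -c "
from go import *
rel([C(-.028,.107,.21),[.203,-.617,.25]])"
```

```text
t 0.9 p [ 0.2031 -0.6175  0.1984] F [ 0.6  0.  -0. ] c [-0.3279 -0.5708  0.1984] 0.0854548198271644
rot [ 1.00e-02  0.00e+00 -6.78e+01]
[0.5338, -0.5143, -0.0117]
[0.0, -0.0005, -0.0516]
```

>>> {"api": "apply_moves", "payload": {
  "slide": [
    [0.0, 0.0, -0.03],
    [0.03, -0.03, -0.06],
    [0.06, -0.06, -0.07],
    [0.09, -0.09, -0.07],
    [0.12, -0.12, -0.07],
    [0.15, -0.145, -0.07],
    [0.18, -0.175, -0.07],
    [0.21, -0.2, -0.07],
    [0.24, -0.23, -0.07],
    [0.27, -0.26, -0.07],
    [0.3, -0.29, -0.07],
    [0.33, -0.32, -0.07],
    [0.36, -0.35, -0.07],
    [0.39, -0.375, -0.07],
    [0.42, -0.405, -0.07],
    [0.45, -0.435, -0.07],
    [0.48, -0.46, -0.07],
    [0.51, -0.49, -0.06],
    [0.534, -0.514, -0.04],
    [0.534, -0.514, -0.02]
  ],
  "rot": [
    [0, 0, 0],
    [0, 0, -4],
    [0, 0, -8],
    [0, 0, -12],
    [0, 0, -16],
    [0, 0, -20],
    [0, 0, -24],
    [0, 0, -28],
    [0, 0, -32],
    [0, 0, -36],
    [0, 0, -40],
    [0, 0, -44],
    [0, 0, -48],
    [0, 0, -52],
    [0, 0, -56],
    [0, 0, -60],
    [0, 0, -63],
    [0, 0, -66],
    [0, 0, -67.8],
    [0, 0, -67.8]
  ],
  "jaw": [1, 1, 1, 1, 1, 1, 1, 1, 1, 1, 1, 1, 1, 1, 1, 1, 1, 1, 1, 1]
}}

```text
t: 2.9
tool_pos: [0.5513, 0.0444, 0.2184]
orientation: [0.728, 0.685, 0.002, -0.001]
wrist_force: [-1.1, 0.4, -1.0]
gripper_width: 0.0
```

```bash
python3 -c "
from go import *
import cv2
rel([C(-.028,.107,.17)])
s=manip.get_state(); tcp=np.array(s['tool_pos'])
for n in ['scene','side']:
    im=manip.get_image(n)[:,:,::-1].copy()
    u=proj(n,tcp);print(n,u)
    cv2.imwrite(f'pics/{n}1.png',cv2.resize(im[60:260,100:367] if n=='scene' else im[50:250,150:417],None,fx=2.9,fy=2.9,interpolation=cv2.INTER_CUBIC))
"
```

```text
t 2.9 p [0.5513 0.0444 0.2184] F [-1.1  0.4 -1. ] c [-0.0266  0.1136  0.2184] 3.232438974037016e-05
rot [ 0.14 -0.26  0.51]
[-0.0068, -0.0016, 0.0483]
scene [261.27639023 119.12874606]
side [257.84910834 141.70134151]
```

View pics/scene1.png

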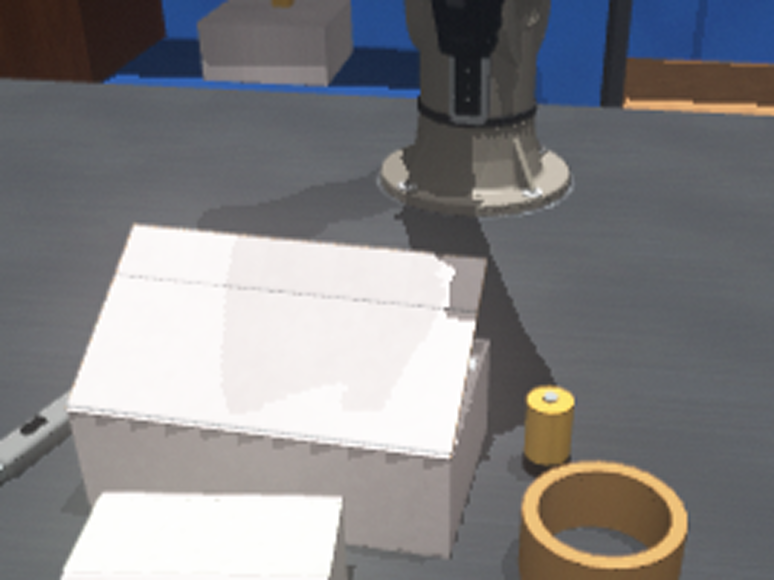

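View pics/side1.png

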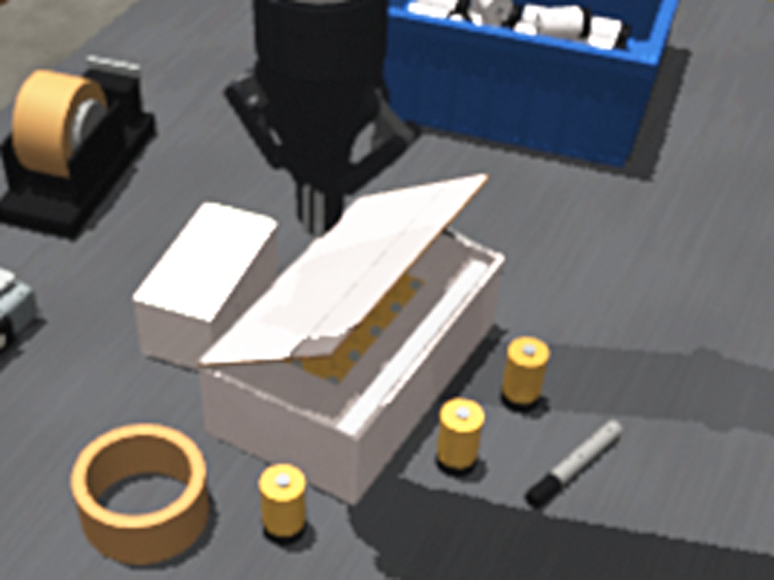

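>>> {"api": "apply_moves", "payload": {
  "slide": [
    [-0.007, -0.002, 0.005],
    [-0.007, -0.002, 0.005],
    [-0.007, -0.002, 0.005]
  ],
  "rot": [
    [0, 0, 0],
    [0, 0, 0],
    [0, 0, 0]
  ],
  "jaw": [1, 1, 1]
}}

```text
t: 3.3
tool_pos: [0.5456, 0.03, 0.2114]
orientation: [0.731, 0.682, -0.002, -0.001]
wrist_force: [0.1, -0.4, -0.1]
gripper_width: -0.0001
```

```bash
python3 -c "
from go import *
import cv2
rel([C(-.028,.107,.17)])
s=manip.get_state(); tcp=np.array(s['tool_pos']);print(s['dq'].round(3),s['qpos'].round(3))
for n in ['scene','side']:
    im=manip.get_image(n)[:,:,::-1].copy()
    u=proj(n,tcp);print(n,u)
    im=cv2.resize(im[60:260,100:367] if n=='scene' else im[50:250,150:417],None,fx=2.9,fy=2.9,interpolation=cv2.INTER_CUBIC)
    o=np.array([100,60]) if n=='scene' else np.array([150,50])
    cv2.drawMarker(im,tuple(((u-o)*2.9).astype(int).tolist()),(0,0,255),0,14)
    u=proj(n,tcp+[0,0,.07]);cv2.drawMarker(im,tuple(((u-o)*2.9).astype(int).tolist()),(0,255,0),0,14)
    cv2.imwrite(f'pics/{n}2.png',im)
im=manip.get_image('wrist');cv2.imwrite('pics/w2.png',im[:,:,::-1]); p=manip.camera_params('wrist');print(p)
"
```

```text
t 3.3 p [0.5456 0.03   0.2114] F [ 0.1 -0.4 -0.1] c [-0.0314  0.0989  0.2114] -7.455254551336611e-05
rot [-0.25  0.07 -0.02]
[0.0081, 0.0035, 0.0413]
[-0.005 -0.001 -0.011 -0.008 -0.003 -0.002 -0.003] [ 0.373  0.245 -0.601  1.752  0.148  1.195 -0.338]
scene [253.50962635 121.28480363]
side [263.81326242 141.10030905]
{'K': array([[293.17952826,   0.        , 255.19419253],
       [  0.        , 293.17952826, 190.73784592],
       [  0.        ,   0.        ,   1.        ]]), 'hand_eye': array([[ 6.08252176e-04, -9.62504468e-01, -2.71265146e-01,
         6.95176787e-02],
       [ 9.99999794e-01,  5.30450493e-04,  3.60131344e-04,
        -1.20756151e-04],
       [-2.02735297e-04, -2.71265309e-01,  9.62504593e-01,
        -1.75690884e-01],
       [ 0.00000000e+00,  0.00000000e+00,  0.00000000e+00,
         1.00000000e+00]])}
```

View pics/scene2.png

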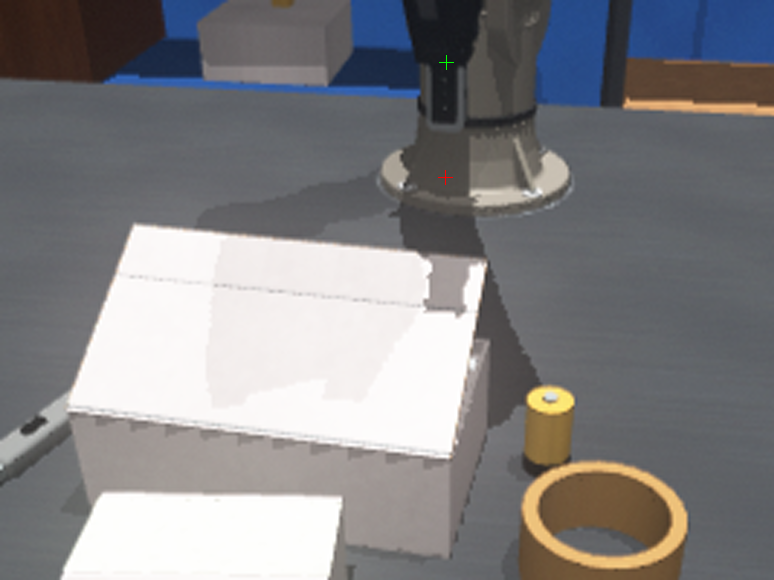

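View pics/side2.png

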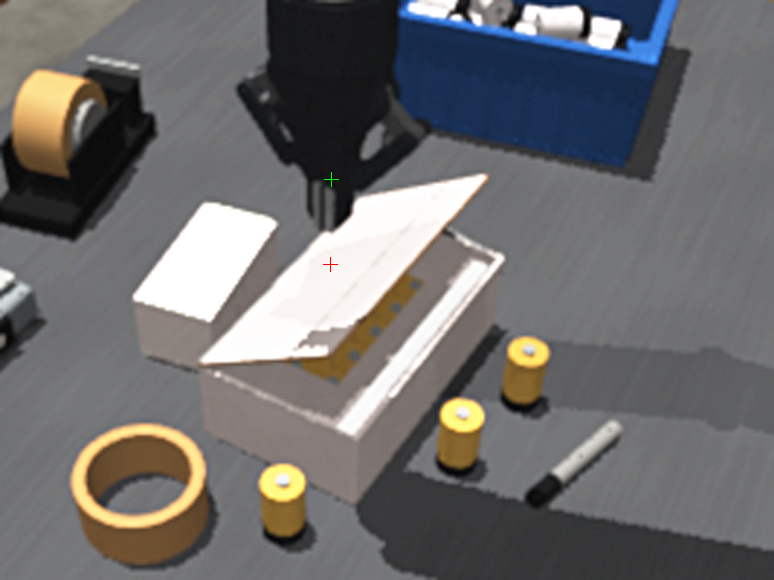

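View pics/w2.png

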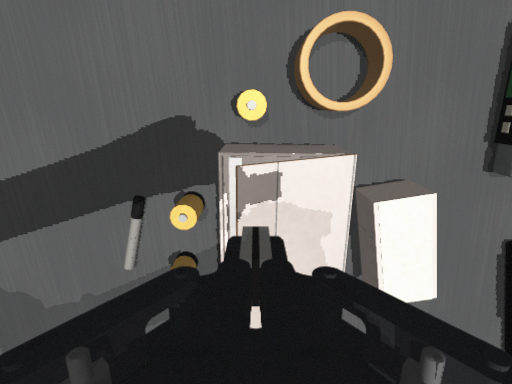

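```bash
python3 -c "
from go import *
import cv2
s=manip.get_state();R=Ro.from_quat(s['orientation']).as_matrix();t=np.array(s['tool_pos'])
p=manip.camera_params('wrist');H=p['hand_eye'];K=p['K']
def pw(X):
    c=np.linalg.inv(H)@np.r_[R.T@(X-t),1]; u=K@c[:3];return u[:2]/u[2]
im=cv2.imread('pics/w2.png')
pts=[(flap(.141,.123,.534),(0,0,255)),(flap(0,.123,.534),(0,0,255)),(flap(.101,.123,.534),(0,0,255)),(np.array([-.072,.123,.078]),(255,0,0)),(np.array([-.072,.123,0]),(255,0,0))]
for X,c in pts:
    u=pw(W(X,par));print(u.round(1));cv2.drawMarker(im,tuple(u.astype(int).tolist()),c,0,8)
for dz in (0,-.03):
    u=pw(t+R@np.array([0,0,dz]));print('tip',u);cv2.drawMarker(im,tuple(u.astype(int).tolist()),(0,255,0),0,8)
for X in [[.5394,.1028,0],[.548,.098,.06]]:print(pw(np.array(X)))
cv2.imwrite('pics/w2m.png',cv2.resize(im[100:340,100:420],None,fx=2.4,fy=2.4))
"
```

```text
[233.3 167.5]
[354.4 154.4]
[274.2 163.1]
[217.3 153.6]
[224.9 144.7]
tip [255.26103431 220.76736431]
tip [255.28437517 241.21536949]
[247.09206581 106.70989297]
[253.69149293 110.55814599]
```

View pics/w2m.png

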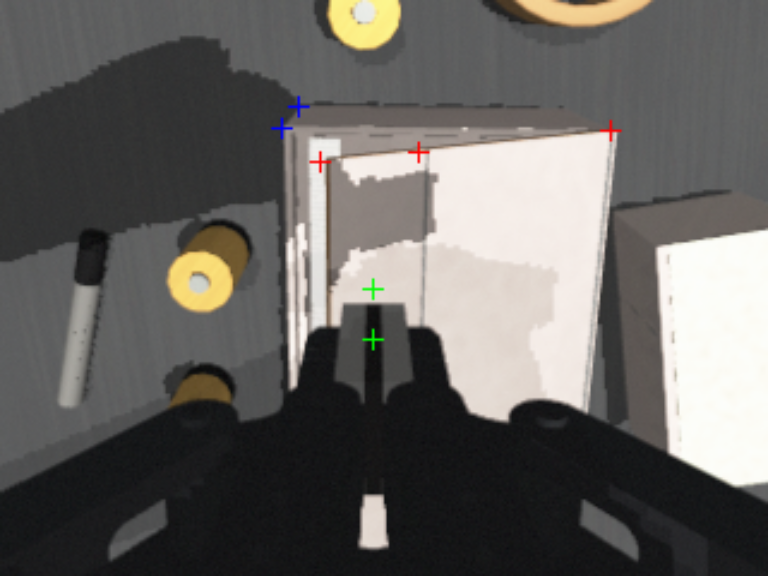

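>>> {"api": "apply_moves", "payload": {
  "slide": [
    [0.008, 0.003, 0.01],
    [0.008, 0.003, 0.02],
    [0.008, 0.003, 0.03],
    [0.008, 0.003, 0.04],
    [0.008, 0.003, 0.05],
    [0.008, 0.003, 0.055],
    [0.008, 0.003, 0.055]
  ],
  "rot": [
    [0, 0, 0],
    [0, 0, 0],
    [0, 0, 0],
    [0, 0, 0],
    [0, 0, 0],
    [0, 0, 0],
    [0, 0, 0]
  ],
  "jaw": [1, 1, 1, 1, 1, 1, 1]
}}

```text
t: 4.15
tool_pos: [0.5483, 0.0387, 0.1553]
orientation: [0.731, 0.683, -0.002, -0.002]
wrist_force: [-0.2, -1.7, 0.7]
gripper_width: 0.0
```

```bash
cat > look.py <<'E'
from go import *
import cv2,sys
def look(k,y=.107,th0=None,off=.0):
    rel([C(-.028,y,.15),C(-.049,y,.05)])
    s=manip.get_state(); tcp=np.array(s['tool_pos'])
    out=[]
    for n in ['scene','side']:
        im=manip.get_image(n)[:,:,::-1]; o=np.array([110,100]) if n=='scene' else np.array([200,100])
        im=cv2.resize(im[o[1]:o[1]+140,o[0]:o[0]+180],None,fx=4,fy=4,interpolation=cv2.INTER_CUBIC)
        for q,c in [(tcp,(0,0,255)),(tcp+[0,0,.03],(0,255,0))]:
            u=proj(n,q);cv2.drawMarker(im,tuple(((u-o)*4).astype(int).tolist()),c,0,10)
        if th0 is not None:
            for th,c in zip(th0,[(255,0,0),(0,160,0),(255,0,255)]):
                L=[tuple(((proj(n,W(flap(.141,yy,th),par))-o)*4).astype(int).tolist()) for yy in (.123,-.123)]
                cv2.line(im,L[0],L[1],c,1)
        cv2.imwrite(f'pics/{n}{k}.png',im)
E
python3 -c "
from look import *
look(3)"
```

```text
t 4.15 p [0.5483 0.0387 0.1553] F [-0.2 -1.7  0.7] c [-0.0292  0.1077  0.1553] 2.6458083235944246e-05
rot [-0.35  0.05  0.08]
[-0.0007, 0.0012, 0.0053]
[-0.0006, -0.0192, 0.1054]
```

View pics/side3.png

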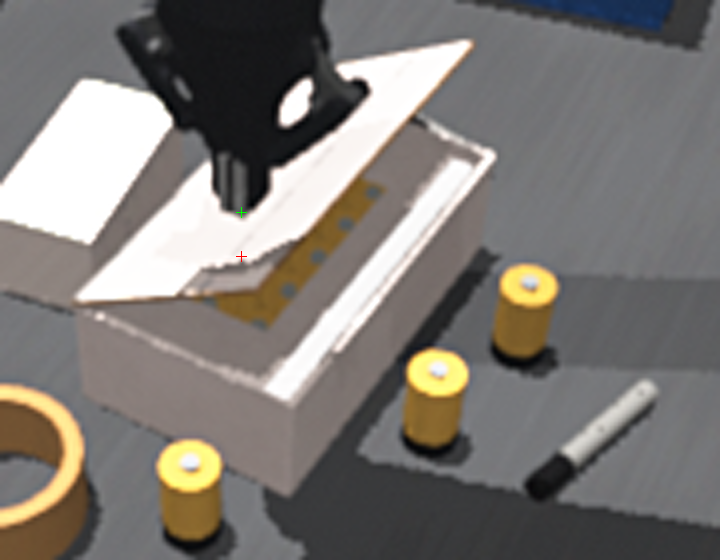

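View pics/scene3.png

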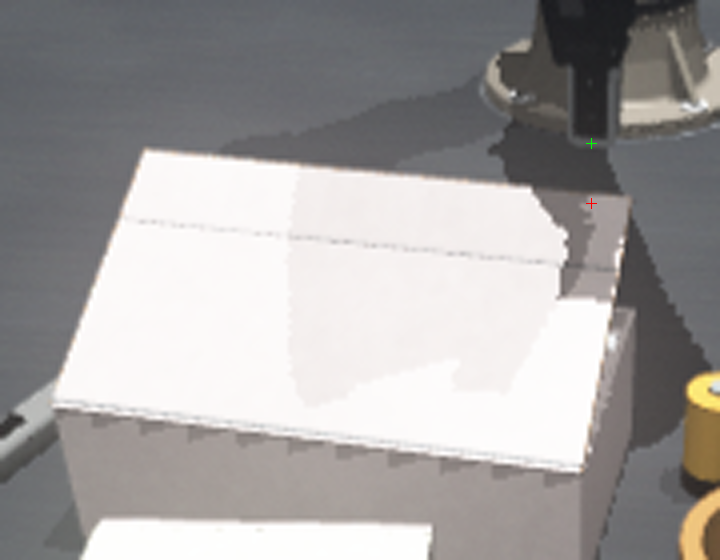

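>>> {"api": "apply_moves", "payload": {
  "slide": [
    [0, 0.0, 0.006],
    [0, 0.0, 0.012],
    [0, 0.0, 0.018],
    [0, 0, 0.024],
    [0, 0, 0.03],
    [0, -0.002, 0.036],
    [0, -0.003, 0.04],
    [0, -0.003, 0.04]
  ],
  "rot": [
    [0, 0, 0],
    [0, 0, 0],
    [0, 0, 0],
    [0, 0, 0],
    [0, 0, 0],
    [0, 0, 0],
    [0, 0, 0],
    [0, 0, 0]
  ],
  "jaw": [1, 1, 1, 1, 1, 1, 1, 1]
}}

```text
t: 5.05
tool_pos: [0.5455, 0.0391, 0.1159]
orientation: [0.731, 0.683, -0.002, -0.002]
wrist_force: [-0.0, -1.0, 0.2]
gripper_width: -0.0003
```

```bash
python3 -c "
from look import *
look(4,th0=[.534,.4])"
```

```text
t 5.05 p [0.5455 0.0391 0.1159] F [-0.  -1.   0.2] c [-0.0321  0.1079  0.1159] -0.000326165835678501
rot [-0.29  0.04  0.09]
[-0.0009, 0.0039, -0.0341]
[-0.0008, -0.0166, 0.066]
```

View pics/side4.png

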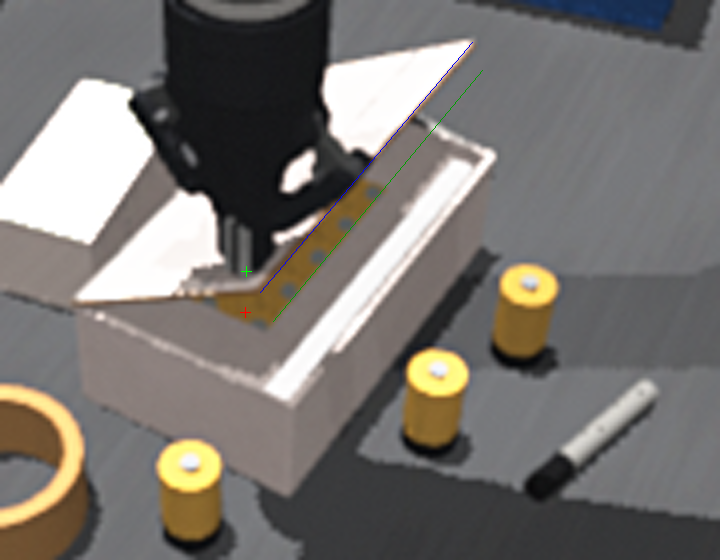

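View pics/scene4.png

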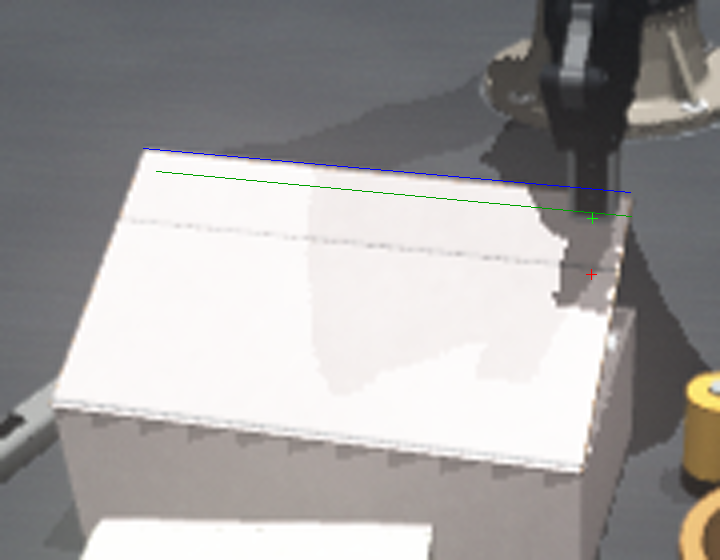

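>>> {"api": "apply_moves", "payload": {
  "slide": [
    [-0.001, -0.001, 0.004],
    [-0.001, -0.002, 0.008],
    [-0.001, -0.004, 0.012],
    [-0.001, -0.005, 0.016],
    [-0.001, -0.007, 0.02],
    [-0.001, -0.008, 0.024],
    [-0.001, -0.009, 0.028],
    [-0.001, -0.009, 0.028]
  ],
  "rot": [
    [0, 0, 0],
    [0, 0, 0],
    [0, 0, 0],
    [0, 0, 0],
    [0, 0, 0],
    [0, 0, 0],
    [0, 0, 0],
    [0, 0, 0]
  ],
  "jaw": [1, 1, 1, 1, 1, 1, 1, 1]
}}

```text
t: 5.95
tool_pos: [0.5366, 0.0388, 0.088]
orientation: [0.731, 0.683, -0.002, -0.001]
wrist_force: [-0.6, 0.6, 0.8]
gripper_width: 0.0001
```

```bash
python3 -c "
from look import *
look(5,th0=[.534,.3,.2])"
```

```text
t 5.95 p [0.5366 0.0388 0.088 ] F [-0.6  0.6  0.8] c [-0.041  0.107  0.088] 0.0001214959332543905
rot [-0.26  0.03  0.1 ]
[-0.0001, 0.0127, -0.062]
[0.0, -0.0079, 0.0381]
```

View pics/side5.png

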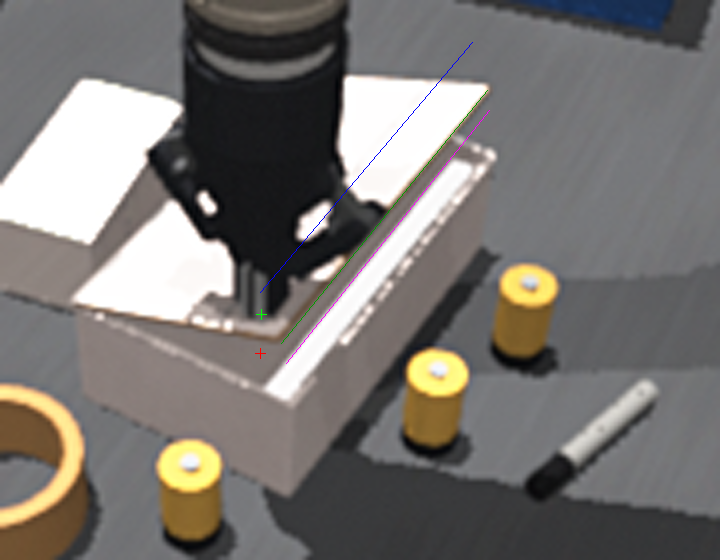

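View pics/scene5.png

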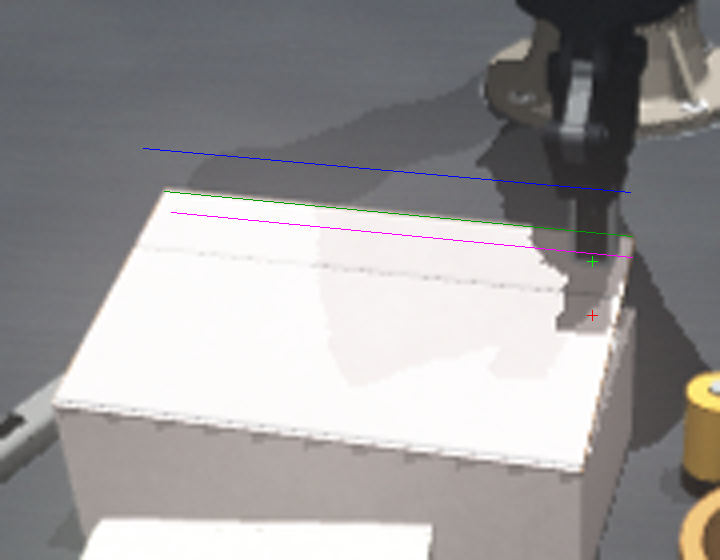

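>>> {"api": "apply_moves", "payload": {
  "slide": [
    [0, -0.001, 0.004],
    [0, -0.002, 0.008],
    [0, -0.003, 0.012],
    [0, -0.004, 0.016],
    [0, -0.005, 0.02],
    [0, -0.006, 0.024],
    [0, -0.007, 0.028],
    [0, -0.007, 0.032],
    [0, -0.008, 0.036],
    [0, -0.008, 0.038],
    [0, -0.008, 0.038]
  ],
  "rot": [
    [0, 0, 0],
    [0, 0, 0],
    [0, 0, 0],
    [0, 0, 0],
    [0, 0, 0],
    [0, 0, 0],
    [0, 0, 0],
    [0, 0, 0],
    [0, 0, 0],
    [0, 0, 0],
    [0, 0, 0]
  ],
  "jaw": [1, 1, 1, 1, 1, 1, 1, 1, 1, 1, 1]
}}

```text
t: 7.15
tool_pos: [0.5288, 0.0392, 0.0504]
orientation: [0.731, 0.683, -0.002, -0.001]
wrist_force: [1.3, -0.1, 3.2]
gripper_width: 0.0004
```

```bash
python3 -c "
from look import *
look(6,th0=[.05,0,-.05])"
```

```text
t 7.15 p [0.5288 0.0392 0.0504] F [ 1.3 -0.1  3.2] c [-0.0488  0.1069  0.0504] 0.0003788709702718559
rot [-0.24  0.03  0.08]
[0.0, 0.0203, -0.0997]
[0.0001, -0.0002, 0.0004]
```

View pics/side6.png

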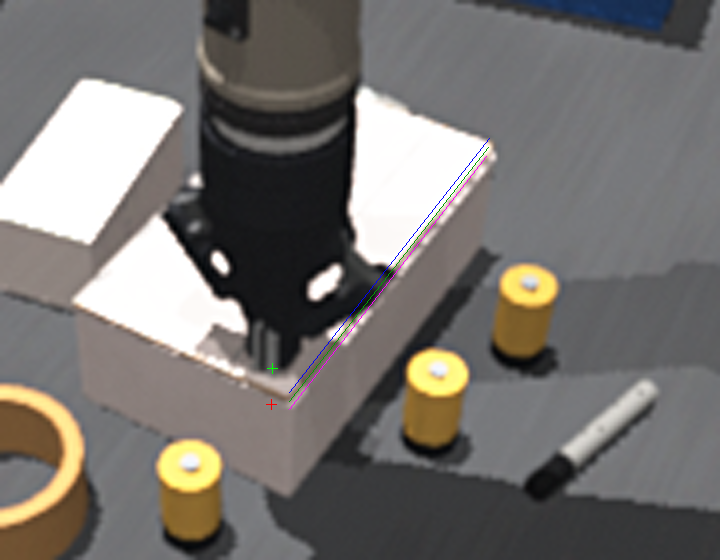

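View pics/scene6.png

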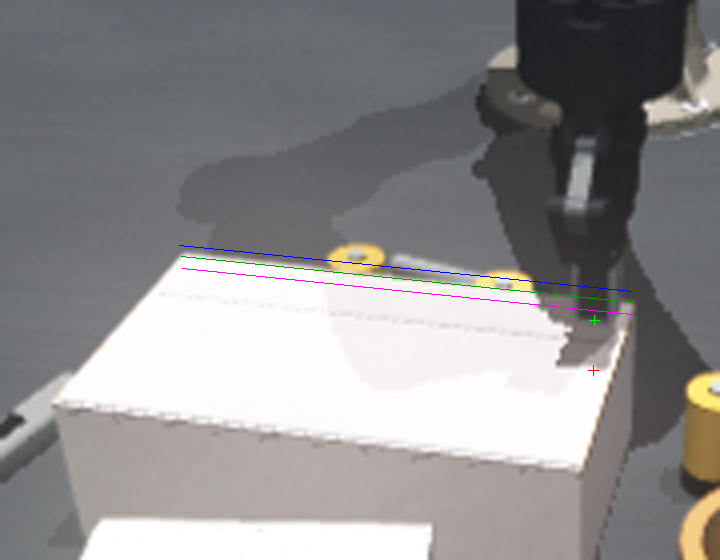

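>>> {"api": "apply_moves", "payload": {
  "slide": [
    [0, 0, 0.002],
    [0, 0, 0.004],
    [0, 0, 0.005],
    [0, 0, 0.005]
  ],
  "rot": [
    [0, 0, 0],
    [0, 0, 0],
    [0, 0, 0],
    [0, 0, 0]
  ],
  "jaw": [1, 1, 1, 1]
}}

```text
t: 7.65
tool_pos: [0.5287, 0.0392, 0.0454]
orientation: [0.731, 0.683, -0.002, -0.001]
wrist_force: [1.3, 0.8, 2.8]
gripper_width: -0.0003
```

```bash
python3 -c "
from look import *
look(7,th0=[0,-.03,-.09])
rel([C(-.049,-.107,.0457)])"
```

```text
t 7.65 p [0.5287 0.0392 0.0454] F [1.3 0.8 2.8] c [-0.0489  0.1069  0.0454] -0.00027097703077197036
rot [-0.24  0.03  0.09]
[-0.0, 0.0204, -0.1047]
[0.0001, -0.0002, -0.0046]
t 7.75 p [0.5286 0.0393 0.0455] F [ 0.7 -0.3  2.4] c [-0.0489  0.1069  0.0455] 0.00029973861995538436
rot [-0.25  0.04  0.09]
[-0.2139, -0.0005, -0.0]
```

View pics/side7.png

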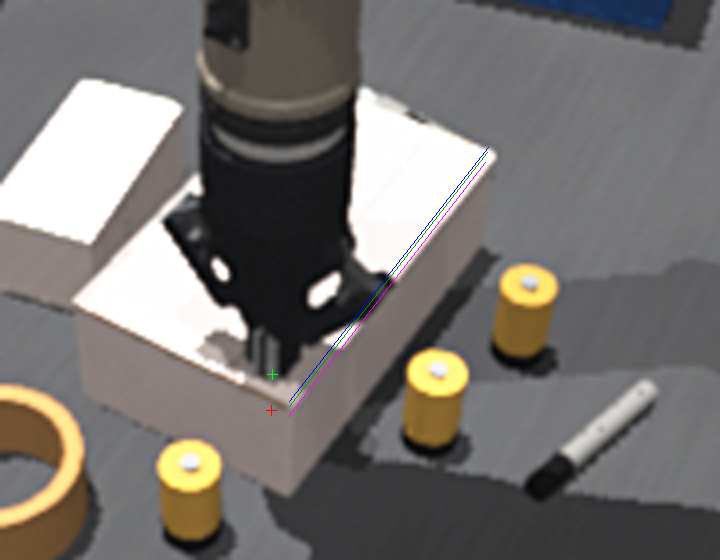

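View pics/scene7.png

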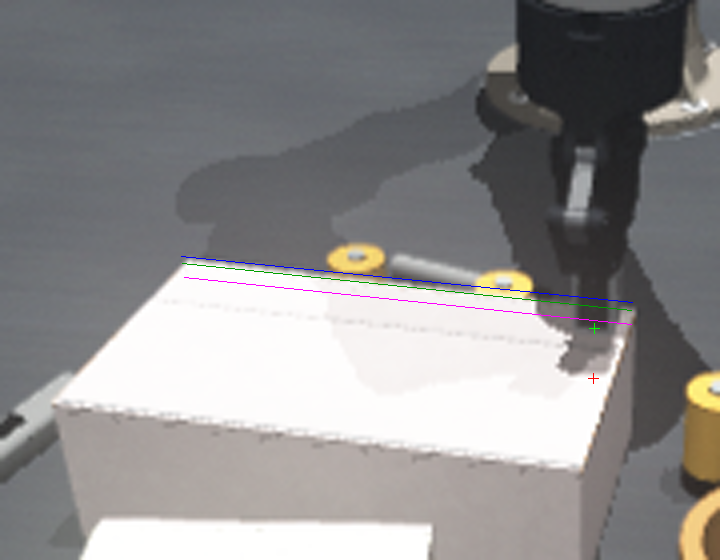

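>>> {"api": "apply_moves", "payload": {
  "slide": [
    [-0.004, 0, 0],
    [-0.01, 0, 0],
    [-0.017, 0, 0],
    [-0.024, 0, 0],
    [-0.031, 0, 0],
    [-0.038, 0, 0],
    [-0.045, 0, 0],
    [-0.052, 0, 0],
    [-0.059, 0, 0],
    [-0.066, 0, 0],
    [-0.073, 0, 0],
    [-0.08, 0, 0],
    [-0.087, 0, 0],
    [-0.094, 0, 0],
    [-0.1, 0, 0],
    [-0.106, 0, 0]
  ],
  "rot": [
    [0, 0, 0],
    [0, 0, 0],
    [0, 0, 0],
    [0, 0, 0],
    [0, 0, 0],
    [0, 0, 0],
    [0, 0, 0],
    [0, 0, 0],
    [0, 0, 0],
    [0, 0, 0],
    [0, 0, 0],
    [0, 0, 0],
    [0, 0, 0],
    [0, 0, 0],
    [0, 0, 0],
    [0, 0, 0]
  ],
  "jaw": [1, 1, 1, 1, 1, 1, 1, 1, 1, 1, 1, 1, 1, 1, 1, 1]
}}

```text
t: 9.35
tool_pos: [0.5213, -0.067, 0.0456]
orientation: [0.731, 0.683, -0.002, -0.001]
wrist_force: [0.2, 2.2, 3.3]
gripper_width: 0.0002
```

```bash
python3 -c "
from look import *
look(8,y=0,th0=[0,-.03,-.09])
rel([C(-.049,-.108,.0457)])"
```

```text
t 9.35 p [ 0.5213 -0.067   0.0456] F [0.2 2.2 3.3] c [-0.0488  0.0004  0.0456] 0.0002063259176140938
rot [-0.25  0.04  0.08]
[-0.0005, 0.0203, -0.1045]
[-0.0004, -0.0002, -0.0044]
t 9.45 p [ 0.5212 -0.0682  0.0455] F [ 0.1 -1.1  2.1] c [-0.0488 -0.0008  0.0455] -0.00015122000663855042
rot [-0.26  0.11  0.01]
[-0.1072, -0.0002, 0.0]
```

View pics/scene8.png

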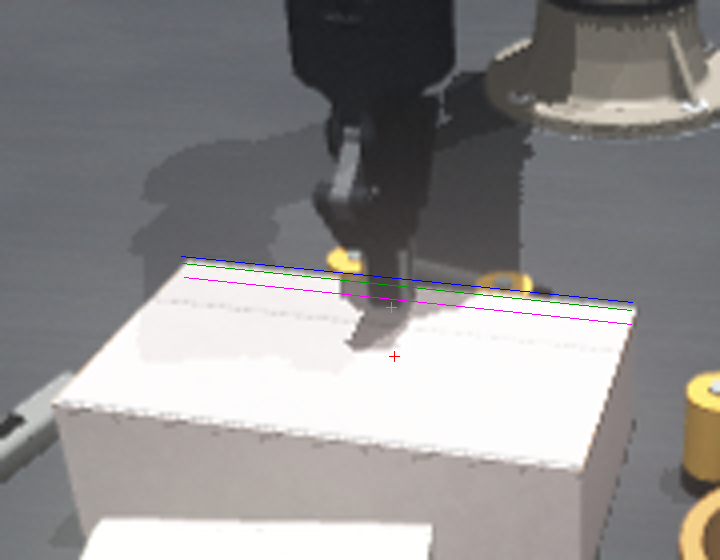

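The tip is mid-edge on the margin (about 390, 300 in the zoomed view), with the flap held just below level. I'm continuing the stroke.

>>> {"api": "apply_moves", "payload": {
  "slide": [
    [-0.006, 0, 0],
    [-0.013, 0, 0],
    [-0.02, 0, 0],
    [-0.027, 0, 0],
    [-0.034, 0, 0],
    [-0.041, 0, 0],
    [-0.048, 0, 0],
    [-0.055, 0, 0],
    [-0.062, 0, 0],
    [-0.069, 0, 0],
    [-0.076, 0, 0],
    [-0.083, 0, 0],
    [-0.09, 0, 0],
    [-0.096, 0, 0],
    [-0.101, 0, 0],
    [-0.105, 0, 0],
    [-0.107, 0, 0],
    [-0.107, 0, 0],
    [-0.107, 0, 0]
  ],
  "rot": [
    [0, 0, 0],
    [0, 0, 0],
    [0, 0, 0],
    [0, 0, 0],
    [0, 0, 0],
    [0, 0, 0],
    [0, 0, 0],
    [0, 0, 0],
    [0, 0, 0],
    [0, 0, 0],
    [0, 0, 0],
    [0, 0, 0],
    [0, 0, 0],
    [0, 0, 0],
    [0, 0, 0],
    [0, 0, 0],
    [0, 0, 0],
    [0, 0, 0],
    [0, 0, 0]
  ],
  "jaw": [1, 1, 1, 1, 1, 1, 1, 1, 1, 1, 1, 1, 1, 1, 1, 1, 1, 1, 1]
}}

```text
t: 11.35
tool_pos: [0.5137, -0.1756, 0.0458]
orientation: [0.731, 0.682, -0.003, -0.001]
wrist_force: [0.4, -0.3, 3.2]
gripper_width: -0.0001
```

```bash
python3 -c "
from look import *
look(9,y=-.107,th0=[0,-.03,-.09])
rel([])"
```

```text
t 11.35 p [ 0.5137 -0.1756  0.0458] F [ 0.4 -0.3  3.2] c [-0.0488 -0.1084  0.0458] -0.00011635403063884215
rot [-0.26  0.16 -0.  ]
[0.0011, 0.0204, -0.1043]
[0.0014, -0.0002, -0.0042]
t 11.45 p [ 0.5137 -0.1755  0.0458] F [-0.6 -0.3  3.6] c [-0.0488 -0.1083  0.0458] -0.0005276831084058021
rot [-0.26  0.16  0.01]
```

View pics/scene9.png

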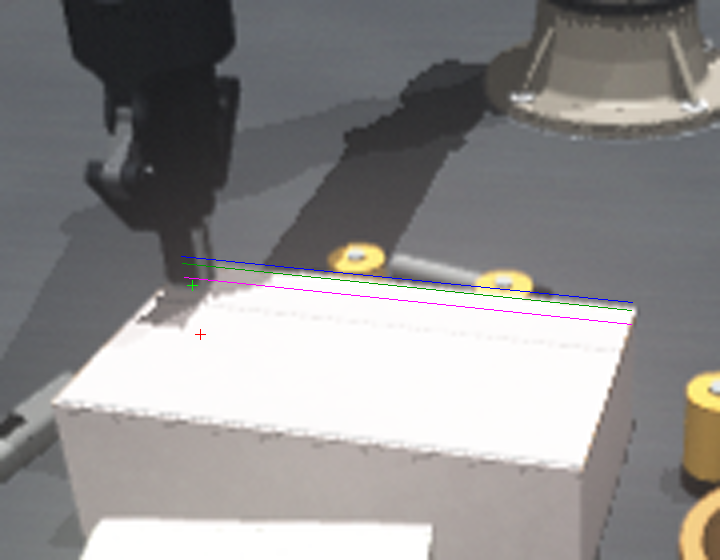

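View pics/side9.png

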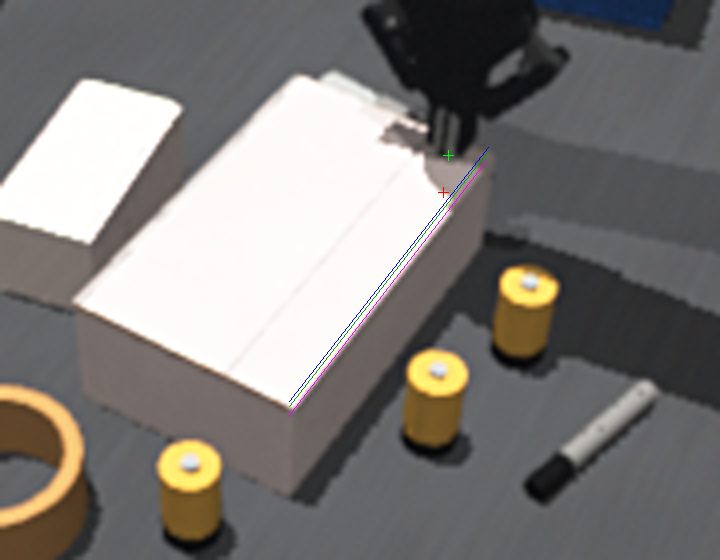

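```bash
python3 -c "
from workcell import manip
print(manip.sign_off()); print(manip.get_state()['t'])"
```

```text
the job is handed in; nothing more can be done
None
the job is handed in; nothing more can be done
```

I pressed the flap shut at its left end and ran the closed fingertips along the margin to the right end in one stroke. I handed the job in at about 11.5 s, with the fingertips still holding the flap down. No verdict was reported.

- **Final position:** the fingertips were on margin_5, centred about 15 mm from the right end of the edge (the stroke began about 16 mm from the left end). In both pictures the flap was slightly below level, at roughly -0.03 rad.
- **Force:** vertical wrist force read 2 to 4 N each time I checked, which matches the crease spring, so there was no sign of reaching the hard stop.
- **Loose things:** the cells, marker, sleeve and tape roll look unmoved in the last pictures. Of the cutter, only the part outside the arm's shadow shows, and it looks unmoved.

**Disagreement:** the real fingertips end about 30 mm short of the reported TCP. All three cameras agreed on this, and so did the point where the flap was first touched. I set the pressing depth from the observed contact and flap angle instead of the TCP height.

**Not checked directly:** I did not see the seal strip itself. Flap angle and force were read only at the start, middle and end of the stroke; TCP height at those points stayed within half a millimetre.

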